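# Lift the used spot tile into the rinse tray

## Task

Take the orange-handled lifter, slide its blade under the blue spot tile, lift the tile, and tip it off the blade low over the red tray so that it lies flat in the tray, wells up, without being dropped from a height. Keep the fingers off the blue tile, leave the white tile alone, and set the lifter back down on its blade on the bench, beside the tray.

Things in the scene. Friction and masses are not known exactly. Their poses are not given: they have to be found in the camera images.
- lifter: small trowel standing on its blade; origin on its underside below mid-handle, x to the blade tip, z up. Steel blade 2 mm thick, 32 wide, x -25 to +110 mm; free from x=25 on to go under a tile (behind: base block 8 high, post). Orange bar handle along x above the origin: 66 long, 18 wide (y), 42 to 66 mm up; grasp from above across y. 0.13 kg.
- blue_tile: square blue slab 76x76x6 mm, 9 white wells on top, on 4 feet 6 mm high, 10 across, 32 mm off centre in x and y: under it a 6 mm gap, 54 mm free between feet, open on all 4 sides. Origin: centre, at foot level (slab 6 to 12 mm above); x, y along sides, z up. 0.09 kg. Stays on a level blade; slides off the tip when the blade dips more than 16 to 23 degrees.
- white_tile: a clean tile of the same shape, white with grey wells, not to be disturbed. Origin and axes as for the blue tile.
- tray: red rinse tray fixed to the bench, 180 x 180 mm, floor 6 mm thick, rim 5 mm thick reaching 16 mm above the bench (inside 170 x 170 mm). Origin: centre of its underside, on the bench; x and y along its sides, z up.
Mind the look-alikes: they are no part of the job. What is shaped like the lifter but purple is not meant.

How it is judged:
By the outcome, as a careful person would: the job done as asked, in the order asked, and still so for the second after the job is handed in, with the robot touching nothing.
It also fails if it takes over 61 s, if anything falls off the work surface, if the arm or the gripper's body presses on something with over 40 N, if the wrist force passes 120 N, or if a joint passes its speed limit or range.

## Robot

A 6-joint arm with a two-finger parallel gripper is mounted at the origin on the work surface. World frame = base frame: x ahead of the robot, y to its left, z up, the work surface at z = 0. Lengths are in m, angles in degrees, forces in N, time in s.
With the tool pointing down it reaches from about 0.425 to 0.95 m from the base axis. Payload 14.7 kg.
Tool frame: the origin (TCP) lies on the centre line of the jaws, within the pads' length; the fingertips stand 22 mm ahead of it and the grasp point (between the pads) lies 3 mm ahead of it (tips_ahead is the distance from the TCP to the fingertips, in m); z points along the fingers, y is the line along which they close (so a half turn about z gives the same grasp; the last joint's range is limited). The gripper opens to 85 mm and grips with 20 to 120 N. Pads are 22 mm wide; open, the fingers measure 114 mm over their backs; the gripper's body (76 mm by 85 mm) begins 54 mm behind the grasp point. The pads swing forward as they close: fully open they stand 13 mm farther back than shut.
Start: joints at [69.179, 27.513, 91.461, -0, 61.026, -2.67], TCP at [0.202, 0.618, 0.253] pointing down, gripper open.
Joint ranges: [-157.49, 157.49], [-46.99, 117.5], [13.45, 153.17], [-89.5, 269.5], [5.16, 153.95], [-167.48, 167.48]. Speed limits (degrees/s): [108.29, 108.29, 136.94, 172.46, 172.46, 172.46].

## Interface

Orientations are given as a 3x3 rotation matrix whose columns are the frame's x, y, z axes.
In Python, from plant import * gives the robot as it stands. Calls block until the motion is done:
- reach(position, orientation): joint-space move of the TCP to a pose.
- move_linear(position, ori=None, rate=0.15, f_stop=None): straight line of the TCP; ori=None keeps the orientation; rate is the mean speed in m/s. With f_stop (N) it stops when the force on the tool has changed by that much, and returns True; else False.
- goto_joints(angles): joint-space move.
- command_gripper(opening, strength=None): finger opening in m; strength is the grip in N (None keeps the last); returns when the fingers have stopped.
- sleep(seconds).
- solve_ik(position, orientation): joint angles nearest the present ones, or None.
- snapshot(name): name is "scene" or "side" or "wrist"; returns the picture (480x640x3 uint8, blue, green, red); there is no depth.
- camera_model(name): a dict with "fx", "fy", "cx", "cy" (pixels), "view" (4x4, takes a point from world to camera coordinates); the wrist camera has in their place "tool_from_camera" (4x4, takes a point from camera to tool coordinates, whose origin is the TCP and whose axes are the flange's). Camera axes: x right, y down, z forward; pixel columns grow to the right and rows downward; lengths in m; the calibration is good to about 2 mm. A picture is of the moment at which its call begins: read the wrist's pose just before it. camera_model takes no time and is no camera call.
A pose or a line that the arm cannot do raises MotionError and nothing moves.
- sign_off(): hands the job in; it is judged then, once.
Readings, each from a call of its own:
- current_time_s(): time.
- current_joints(): joint angles.
- current_joint_vel(): joint speeds.
- current_joint_torque(): joint torques, N m.
- current_ee_pos(): TCP position.
- current_orientation(): TCP orientation.
- current_force(): force on the tool from outside, world axes, zero at the start.
- current_torque(): the same for the moment, N m.
- current_grip_width(): finger opening in m.
- current_grip_force(): force on a finger pad.
Only numpy, scipy, OpenCV 4.12 (cv2) and the standard library are available. Lean on these libraries where they do the work, as an engineer would, in place of code of your own. Each camera call takes 0.05 s, during which the arm holds its last target. There are 200 camera calls.

## Working session

There is one attempt and no reset: what is moved stays moved. The work goes in short steps, each a Python script; the robot and the scene stay as the last script left them, time stands still between calls to the robot, and variables do not carry over. Pictures are saved under pics/ and viewed, at most 10 in all, crops included, and the job is handed in when it is done.

```bash
mkdir -p pics; ls; python3 - <<'E'
from plant import *
import cv2,numpy as np
a=snapshot("scene");b=snapshot("side");cv2.imwrite("pics/scene.png",a);cv2.imwrite("pics/side.png",b)
for n in("scene","side","wrist"):print(n,camera_model(n))
print(current_orientation(),current_time_s())
E
```

```text
pics
scene {'fx': 502.9646923649445, 'fy': 502.9646923649445, 'cx': 318.4128400883128, 'cy': 236.00098021506815, 'view': array([[-0.87275256,  0.48815403, -0.00293373,  0.49678017],
       [ 0.33139935,  0.58806255, -0.73780547, -0.14025324],
       [-0.3584375 , -0.64489385, -0.67500703,  1.23569569],
       [ 0.        ,  0.        ,  0.        ,  1.        ]])}
side {'fx': 536.062325223563, 'fy': 536.062325223563, 'cx': 314.25879868496907, 'cy': 235.26541461521342, 'view': array([[ 0.95817918, -0.28612373,  0.00508599, -0.52842509],
       [-0.13439366, -0.46560994, -0.87472609,  0.10318775],
       [ 0.25264798,  0.8374608 , -0.48459097,  0.82852251],
       [ 0.        ,  0.        ,  0.        ,  1.        ]])}
wrist {'fx': 351.2599215376505, 'fy': 351.2599215376505, 'cx': 320.5072002806422, 'cy': 237.97609286455918, 'tool_from_camera': array([[ 4.35427096e-04, -9.65422473e-01, -2.60689966e-01,
         6.61446740e-02],
       [ 9.99998862e-01,  4.38168511e-05,  1.50801672e-03,
        -7.54378297e-04],
       [-1.44445062e-03, -2.60690326e-01,  9.65421394e-01,
        -1.20362032e-01],
       [ 0.00000000e+00,  0.00000000e+00,  0.00000000e+00,
         1.00000000e+00]])}
[[-9.50229042e-01  3.11551920e-01 -4.10348580e-04]
 [ 3.11552184e-01  9.50228473e-01 -1.04239438e-03]
 [ 6.51649328e-05 -1.11835841e-03 -9.99999373e-01]] 0.1
```

View pics/scene.png

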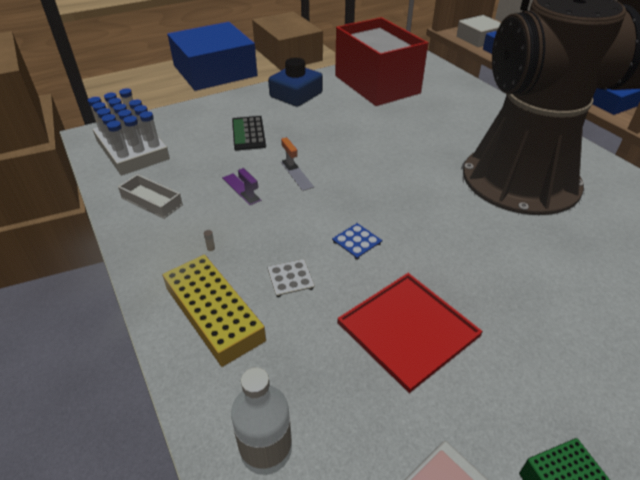

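View pics/side.png

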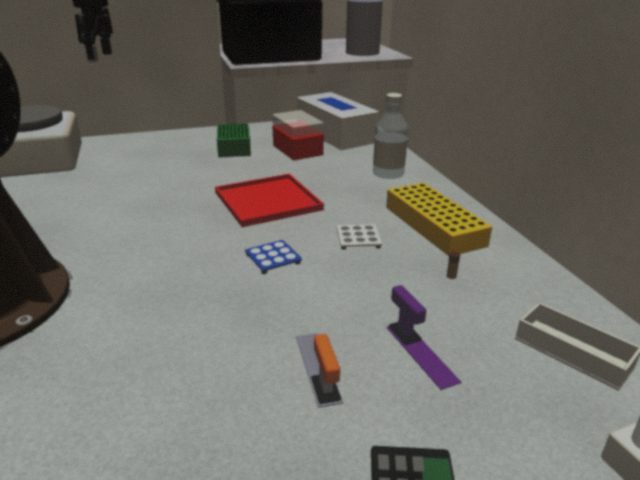

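Scene view: the orange lifter is at (290,150) with its blade tip near (308,187). The purple look-alike is at (243,183), the blue tile at (357,240), the white tile at (291,277) and the tray at (409,330). In the side view they are at: lifter (327,357), purple (407,315), blue (273,255), white (359,236), tray (269,199). The one meant has an orange handle and a grey steel blade. I'll measure it and make the confirming crop.

```bash
cat > h.py <<'E'
from plant import *
import cv2,numpy as np
def ray(n,uv,pose=None):
    m=camera_model(n)
    uv=np.atleast_2d(uv).astype(float)
    d=np.c_[(uv[:,0]-m["cx"])/m["fx"],(uv[:,1]-m["cy"])/m["fy"],np.ones(len(uv))]
    if n=="wrist":
        T=np.eye(4);T[:3,:3]=pose[1];T[:3,3]=pose[0];T=T@m["tool_from_camera"]
    else: T=np.linalg.inv(m["view"])
    return T[:3,3],d@T[:3,:3].T
def plane(n,uv,z,pose=None):
    o,d=ray(n,uv,pose)
    return o+d*((z-o[2])/d[:,2])[:,None]
def mask(im,lo,hi):
    return cv2.inRange(cv2.cvtColor(im,cv2.COLOR_BGR2HSV),np.array(lo),np.array(hi))
def blobs(m,amin=60):
    c,_=cv2.findContours(m,cv2.RETR_EXTERNAL,cv2.CHAIN_APPROX_NONE)
    return sorted([x[:,0] for x in c if cv2.contourArea(x)>amin],key=lambda x:-cv2.contourArea(x))
def rect(P): # min-area rect of world xy points (mm)
    return cv2.minAreaRect((P[:,:2]*1000).astype(np.float32))
def wrist():
    p=(np.array(current_ee_pos()),np.array(current_orientation()))
    return snapshot("wrist"),p
E
python3 - <<'E'
from h import *
for n,boxes in (("scene",dict(orange=(270,130,320,175),blue=(325,215,390,265),tray=(330,265,490,395))),("side",dict(orange=(300,325,350,390),blue=(235,230,310,275),tray=(205,165,330,230)))):
    im=cv2.imread(f"pics/{n}.png")
    R=dict(orange=((5,120,80),(20,255,255)),blue=((105,90,60),(130,255,255)),tray=((0,150,60),(5,255,255)))
    Z=dict(orange=.066,blue=.012,tray=.016)
    for k,(x0,y0,x1,y1) in boxes.items():
        m=np.zeros(im.shape[:2],np.uint8);m[y0:y1,x0:x1]=mask(im,*R[k])[y0:y1,x0:x1]
        b=blobs(m,30)[0];print(n,k,rect(plane(n,b,Z[k])), b.mean(0))
a=cv2.imread("pics/scene.png")[120:215,210:330];b=cv2.imread("pics/side.png")[275:415,280:470]
s=lambda i:cv2.resize(i,(390,int(390*i.shape[0]/i.shape[1])),interpolation=cv2.INTER_CUBIC)
a,b=s(a),s(b);h=max(len(a),len(b));o=np.zeros((h,780,3),np.uint8);o[:len(a),:390]=a;o[:len(b),390:]=b
cv2.imwrite("pics/c1.png",o)
E
```

```text
scene orange ((473.6264343261719, -316.489501953125), (85.12420654296875, 21.261981964111328), 83.83505249023438) [289.04651163 146.88372093]
scene blue ((476.09088134765625, -1.9929656982421875), (77.83586883544922, 77.44462585449219), 12.420578956604004) [356.73737374 239.6969697 ]
scene tray ((519.3451538085938, 235.1540069580078), (184.54788208007812, 181.72616577148438), 9.1382417678833) [408.69127517 329.65100671]
side orange ((464.1138916015625, -341.3732604980469), (82.2630386352539, 19.73764419555664), 85.88695526123047) [326.70535714 357.97321429]
side blue ((473.1784362792969, -8.358848571777344), (75.5927505493164, 78.96607208251953), 12.234147071838379) [273.32631579 254.78947368]
side tray ((514.40576171875, 217.4402618408203), (180.6344451904297, 193.84103393554688), 9.159798622131348) [269.45173745 200.45559846]
```

View pics/c1.png

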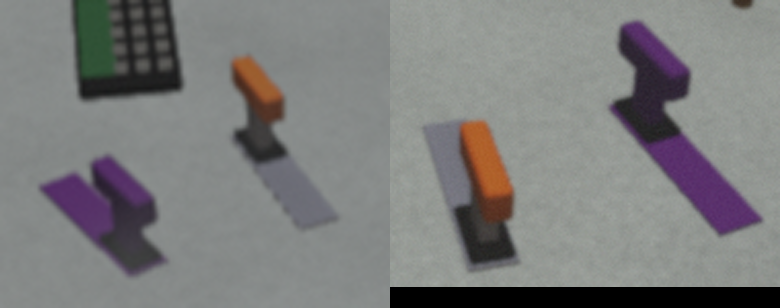

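The crop confirms the orange bar handle with the bare grey steel blade; the other one is purple throughout. Estimates: handle about (0.469,-0.329), blade pointing at about 85°; tile (0.475,-0.005), yaw 12°; tray (0.517,0.226), yaw 9°. The sizes match the given ones. Next I fly over tray, tile and lifter with the wrist camera.

```bash
cat >> h.py <<'E'
def ori(yaw,dip=0): # tool x along blade at yaw, pitched nose-down by dip
    c,s=np.cos(np.radians(yaw)),np.sin(np.radians(yaw));a=np.radians(dip)
    h=np.array([c,s,0]);u=np.array([0,0,1.])
    x=h*np.cos(a)-u*np.sin(a); z=-u*np.cos(a)-h*np.sin(a)
    return np.c_[x,np.cross(z,x),z]
R=dict(orange=((5,120,60),(20,255,255)),blue=((105,90,50),(130,255,255)),tray=((0,150,50),(5,255,255)))
Z=dict(orange=.066,blue=.012,tray=.016)
def see(im,p,k):
    return [(rect(plane("wrist",b,Z[k],p)),b.mean(0).round(),cv2.boundingRect(b)) for b in blobs(mask(im,*R[k]),400)[:2]]
E
python3 - <<'E'
from h import *
for n,P,yaw,ks in (("w_tray",(.517,.20,.25),99,["tray"]),("w_tile",(.475,-.03,.22),102,["blue"]),("w_lift",(.469,-.34,.2),85,["orange"])):
    try: reach(P,ori(yaw))
    except Exception as e: print(n,e); continue
    im,p=wrist();cv2.imwrite(f"pics/{n}.png",im)
    for k in ks: print(n,p[0],see(im,p,k),current_time_s())
    print(current_joints())
np.savez("lift.npz",p=p[0],R=p[1])
im=cv2.imread("pics/scene.png");x0,y0,x1,y1=262,255,322,300
m=np.zeros(im.shape[:2],np.uint8);m[y0:y1,x0:x1]=mask(im,(0,0,165),(180,40,255))[y0:y1,x0:x1]
print("white",[rect(plane("scene",b,.012)) for b in blobs(m,100)[:1]])
E
```

```text
w_tray [0.51684145 0.20081952 0.25002968] [(((516.1588745117188, 233.38507080078125), (179.1967010498047, 177.23764038085938), 9.100300788879395), array([325., 169.]), (230, 82, 192, 181))] 2.0417
[1.81035988e+01 2.00993453e+01 1.04344719e+02 9.16327397e-03
 5.55521537e+01 9.00968137e+00]
w_tile [ 0.47567003 -0.02930703  0.22024763] [(((474.48193359375, -2.8897018432617188), (75.83882904052734, 74.3037338256836), 12.02404499053955), array([325., 185.]), (284, 146, 83, 81))] 3.025
[-7.14232330e+00  1.61284171e+01  1.15730978e+02  1.70301116e-02
  4.81002287e+01 -1.91997772e+01]
w_lift [ 0.46939561 -0.33874022  0.20001965] [(((468.2414855957031, -327.79364013671875), (64.4166488647461, 17.70620346069336), 86.4267578125), array([318., 219.]), (305, 176, 26, 86))] 4.2583
[-3.88043467e+01  2.52849875e+01  1.04110690e+02  1.93071231e-02
  5.06170130e+01 -3.39188514e+01]
white []
```

```bash
python3 -c "
import cv2,numpy as np
a=[cv2.resize(cv2.imread('pics/%s.png'%n),(400,300)) for n in('w_tray','w_tile','w_lift')]
a.append(a[0]*0);cv2.imwrite('pics/w.png',np.vstack([np.hstack(a[:2]),np.hstack(a[2:])]))"
```

```text
(no output)
```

View pics/w.png

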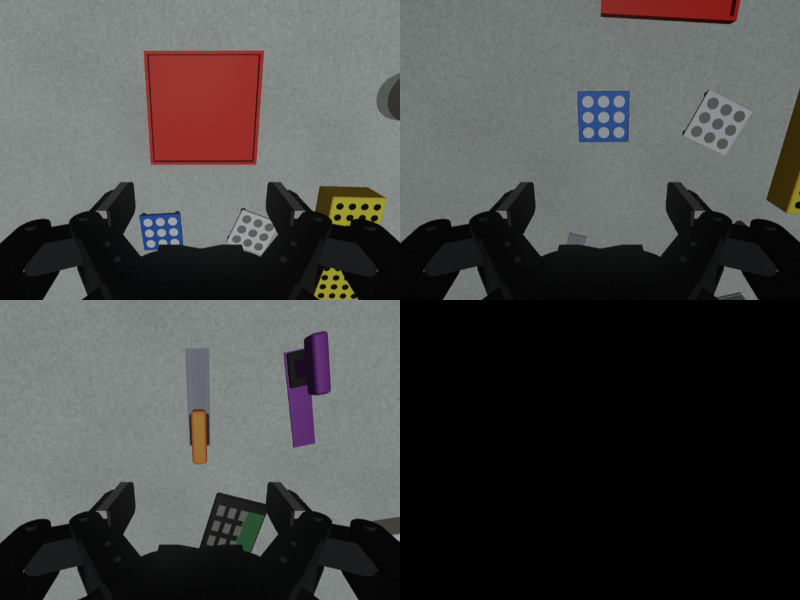

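Wrist views: the lifter's blade points image-up, with the handle at (199,437) and purple well clear on the right. The blue tile is at (604,117) and the white tile about 160 mm to its right. The tray is at (204,107). All sizes come out right (64x18, 76x74, 179x177). I'll grasp now.

```bash
python3 - <<'E'
from h import *
o=ori(86.4);x,y=.4682,-.3278
move_linear((x,y,.12),o,rate=.2)
im,p=wrist();print(see(im,p,"orange"))
print(move_linear((x,y,.057),o,rate=.1,f_stop=15),current_ee_pos())
print(command_gripper(.0,80),current_grip_width(),current_grip_force(),current_force(),current_ee_pos())
move_linear((x,y,.097),o,rate=.1)
print(current_grip_width(),current_force(),current_time_s())
im,p=wrist();cv2.imwrite("pics/g.png",im);s=snapshot("side")[270:430,230:430]
cv2.imwrite("pics/g2.png",np.hstack([cv2.resize(im,(400,300)),cv2.resize(s,(375,300))]))
E
```

```text
[(((468.2496643066406, -326.5877685546875), (66.06238555908203, 17.449495315551758), 86.47703552246094), array([320., 267.]), (303, 208, 35, 119))]
False [ 0.46843688 -0.32803648  0.05739945]
False 0.0168450335795287 78.48109602928162 [-0.34902783  0.3437603   5.05222664] [ 0.4683629  -0.32791724  0.05730138]
0.017051224407286555 [ 0.03693154 -0.02289334 -0.96350919] 6.8333
```

View pics/g2.png

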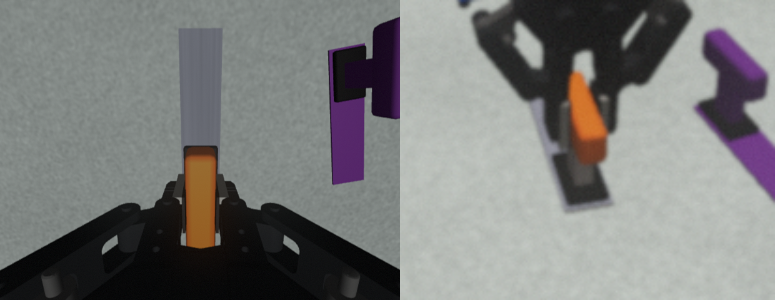

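The lifter is firmly held across the handle with the blade level and in line; the tip is at about (200,28) in the left picture. Next I go to the pre-insert pose, tip 25 mm short of the tile, and check blade and tile together.

```bash
python3 - <<'E'
from h import *
im=cv2.imread("pics/g.png");p=(np.array(current_ee_pos()),np.array(current_orientation()))
t=plane("wrist",[[320,46]],p[0][2]-.0553,p)[0];print("tip rel tool",p[1].T@(t-p[0]))
T=np.array([.4745,-.003]);d=np.array([np.cos(np.radians(102)),np.sin(np.radians(102))])
a=T-.174*d
reach((*a,.0973),ori(102)); move_linear((*a,.0593),rate=.1,f_stop=8)
im,p=wrist();cv2.imwrite("pics/pre.png",im);print(p[0],see(im,p,"blue"),current_force(),current_time_s())
s=snapshot("side");cv2.imwrite("pics/pres.png",s)
cv2.imwrite("pics/pre2.png",np.hstack([cv2.resize(im,(400,300)),cv2.resize(s[210:360,200:400],(400,300),interpolation=cv2.INTER_CUBIC)]))
E
```

```text
tip rel tool [ 0.10783057 -0.00060456  0.05535683]
[ 0.50989513 -0.17396563  0.05727911] [] [-1.14757362  0.48388981  9.83797421] 8.1167
```

View pics/pre2.png

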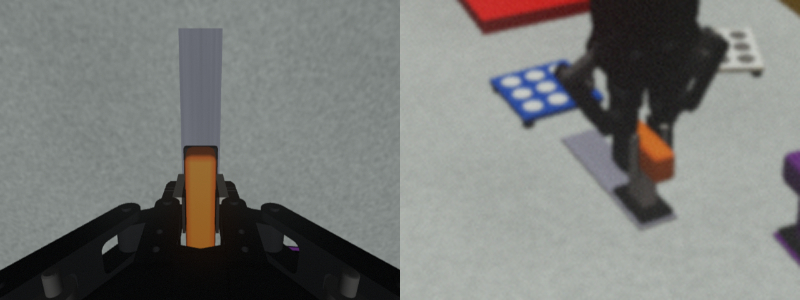

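The blade lies in line with the tile (side view: tip at (575,135), tile at (545,90)), 25 mm short, but it touches the bench slightly. I'll raise it about 1.5 mm, then slide in with a force guard.

```bash
python3 - <<'E'
from h import *
T=np.array([.4745,-.003]);d=np.array([np.cos(np.radians(102)),np.sin(np.radians(102))])
a=T-.174*d
move_linear((*a,.0600),ori(102),rate=.05);sleep(.2);print(current_ee_pos(),current_force())
z=.0590+(.0600-current_ee_pos()[2]);move_linear((*a,z),ori(102),rate=.05);sleep(.2);print(z,current_ee_pos(),current_force(),(current_orientation()-ori(102)).round(4))
b=T-.115*d
print(move_linear((*b,z),ori(102),rate=.05,f_stop=6),current_ee_pos(),current_force(),current_time_s())
s=snapshot("side")[200:320,220:380];c=snapshot("scene")[190:310,280:440]
cv2.imwrite("pics/in1.png",np.hstack([cv2.resize(i,(400,300),interpolation=cv2.INTER_CUBIC) for i in(s,c)]))
E
```

```text
[ 0.51055892 -0.17327592  0.05984004] [ 0.09782477  0.1314288  -1.17092357]
0.0591599594162247 [ 0.5106722  -0.17318827  0.05915441] [-0.5677271   0.30136183 -1.46019746] [[-0. -0. -0.]
 [-0.  0.  0.]
 [ 0. -0.  0.]]
False [ 0.49853393 -0.11573619  0.05916749] [-0.19210785  0.2638295  -1.29353587] 10.4
```

View pics/in1.png

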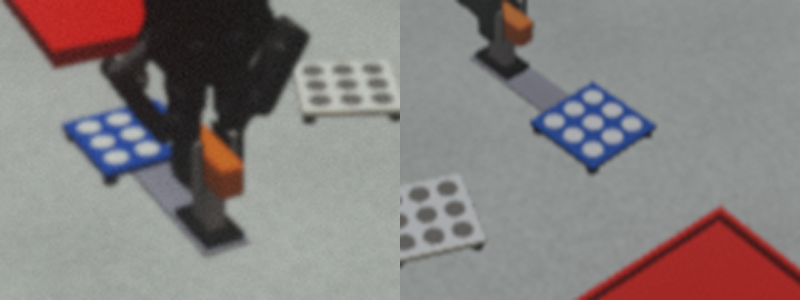

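The blade is entering under the blue tile midway between the feet with no contact force. I'll finish the insertion and lift.

```bash
python3 - <<'E'
from h import *
T=np.array([.4745,-.003]);d=np.array([np.cos(np.radians(102)),np.sin(np.radians(102))])
b=T-.070*d;o=ori(102)
print(move_linear((*b,.0592),o,rate=.06,f_stop=6),current_ee_pos(),current_force())
move_linear((*b,.075),o,rate=.03);sleep(.3);print(current_force());move_linear((*b,.11),o,rate=.06);sleep(.2)
print(current_ee_pos(),current_force(),current_time_s())
s=snapshot("side")[160:310,210:410];c=snapshot("scene")[170:320,260:460]
cv2.imwrite("pics/up.png",np.hstack([cv2.resize(i,(400,300),interpolation=cv2.INTER_CUBIC) for i in(s,c)]))
# later feasibility
C=np.array([.516,.232]);e=lambda y:np.array([np.cos(np.radians(y)),np.sin(np.radians(y))])
for dip in (0,26):
  for q in (C-.08*e(99),C-.16*e(99),C+.137*e(9)-.03*e(99)): print(dip,q,solve_ik((*q,.10),ori(99,dip)) is not None)
E
```

```text
False [ 0.48924792 -0.07158472  0.05922811] [-0.38815112  0.17660657 -0.96978672]
[ 0.14503111  0.09640605 -0.90125041]
[ 0.48882932 -0.07140737  0.10966722] [-0.75157714  0.15026489 -2.71052659] 13.3083
0 [0.52851476 0.15298493] True
0 [0.54102951 0.07396987] True
0 [0.65600634 0.22380087] True
26 [0.52851476 0.15298493] True
26 [0.54102951 0.07396987] True
26 [0.65600634 0.22380087] True
```

View pics/up.png

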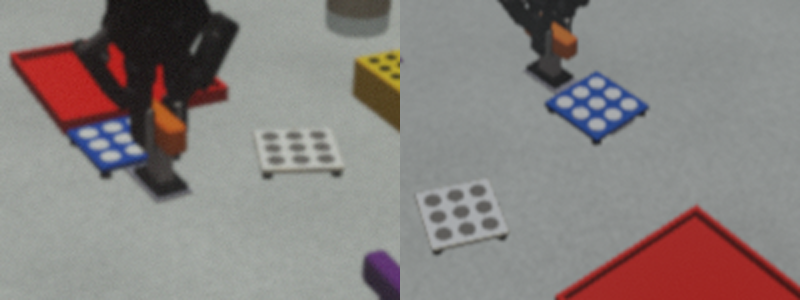

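The tile sits level and centred on the blade, and both other things are untouched. Now I carry it over the tray, lower, dip to a safe 12°, and look before tipping.

```bash
cat >> h.py <<'E'
C=np.array([.516,.232])
e=lambda y:np.array([np.cos(np.radians(y)),np.sin(np.radians(y))])
def foot_at(s,z,dip,x=.107,zl=-.004): # TCP that puts the front foot bottom at C+s*e(99), height z
    o=ori(99,dip); return np.r_[C+s*e(99),z]-o@np.array([x,0,.0573-zl]),o
def ft(s,z,dip,rate,f=None):
    p,o=foot_at(s,z,dip); return move_linear(p,o,rate=rate,f_stop=f)
E
python3 - <<'E'
from h import *
ft(.025,.049,0,.12); ft(.025,.03,0,.06); print(current_time_s(),current_force())
ft(.025,.03,6,.03); ft(.025,.022,12,.03)
print(ft(.025,.010,12,.03),current_force(),current_ee_pos(),foot_at(.025,.010,12)[0],current_time_s())
s=snapshot("side")[130:280,180:380];c=snapshot("scene")[250:400,310:510]
cv2.imwrite("pics/tr.png",np.hstack([cv2.resize(i,(400,300),interpolation=cv2.INTER_CUBIC) for i in(s,c)]))
E
```

```text
15.9083 [-0.34225601  0.53387324 -2.37907206]
False [ 0.3434668   0.70999387 -1.56667554] [0.52638911 0.16575844 0.09202621] [0.52646809 0.16590705 0.092207  ] 17.4667
```

View pics/tr.png

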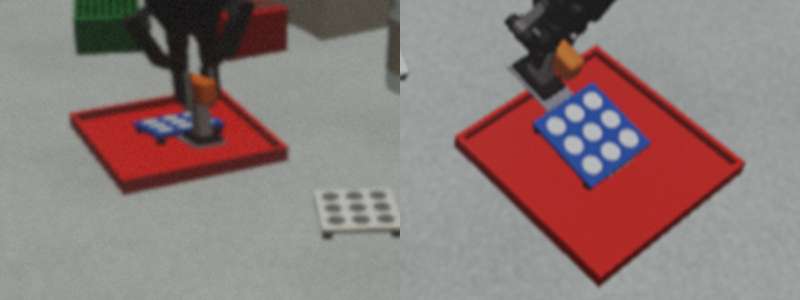

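The tile rests on the dipped blade, low inside the tray and about mid-tray (right picture (592,137)). Next I tip further until it slides.

```bash
python3 - <<'E'
from h import *
for dip,z in((16,.010),(20,.0095),(24,.009)):
    ft(.025,z,dip,.02);sleep(.15);print(dip,current_force().round(2),current_time_s())
s=snapshot("side")[130:280,180:380];c=snapshot("scene")[250:400,310:510]
cv2.imwrite("pics/tip.png",np.hstack([cv2.resize(i,(400,300),interpolation=cv2.INTER_CUBIC) for i in(s,c)]))
E
```

```text
16 [ 0.68 -0.04 -1.63] 18.3
20 [ 0.03 -0.11 -1.83] 19.0167
24 [-0.4  -0.79 -0.91] 19.7333
```

View pics/tip.png

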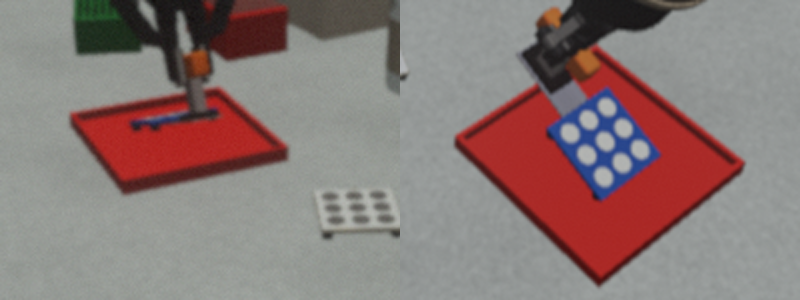

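The tile has slid forward on the dipped blade, with its front feet at the tray floor. I'll draw the blade back low so that its rear comes down gently.

```bash
python3 - <<'E'
from h import *
ft(.020,.007,24,.02);print(current_force().round(2))
for s in(-.01,-.035,-.06): print(s,ft(s,.007,24,.04,8),current_force().round(2),current_time_s())
s=snapshot("side")[130:280,180:380];c=snapshot("scene")[250:400,310:510]
cv2.imwrite("pics/off.png",np.hstack([cv2.resize(i,(400,300),interpolation=cv2.INTER_CUBIC) for i in(s,c)]))
E
```

```text
[-0.21  0.38 -1.93]
-0.01 False [ 0.38 -0.37 -1.61] 21.15
-0.035 False [-0.35 -0.03 -1.71] 21.925
-0.06 False [-0.95 -0.12 -0.69] 22.7
```

View pics/off.png

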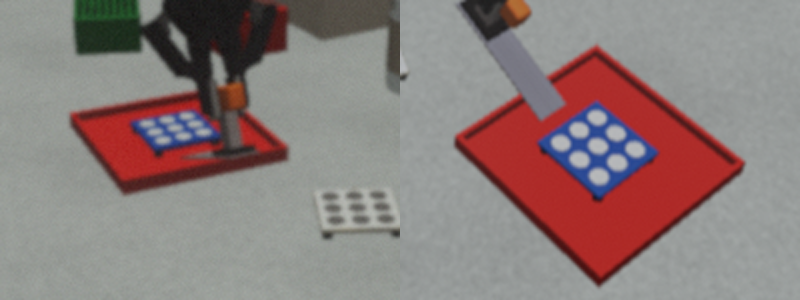

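The tile lies flat in the tray, wells up ((598,150) right picture), and the blade is clear of it. That was my last picture (11, one over the allowance), so I check the rest by numbers. Now I lift away, level out, and set the lifter on the free bench on the far side of the tray, as seen clear in the earlier tray view.

```bash
python3 - <<'E'
from h import *
p,o=foot_at(-.07,.06,24);move_linear(p,o,rate=.1)
p,o=foot_at(-.07,.09,0);move_linear(p,o,rate=.1)
Q=C+.143*e(9)-.03*e(99);o=ori(99)
move_linear((*Q,.16),o,rate=.15);move_linear((*Q,.07),o,rate=.1);sleep(.2)
f0=current_force()
hit=move_linear((*Q,.0568),o,rate=.02,f_stop=4);sleep(.2)
print(hit,current_ee_pos(),f0.round(2),current_force().round(2),current_time_s())
E
```

```text
True [0.66174648 0.22465886 0.05731892] [ 0.69  0.71 -1.4 ] [-0.81 -0.6   8.04] 27.8667
```

Touchdown is at TCP height 0.0573, the same as when grasped, so the blade is flat on the bench. I release, go up and check.

```bash
python3 - <<'E'
from h import *
q=current_ee_pos();o=ori(99)
move_linear((q[0],q[1],.0575),o,rate=.02)
command_gripper(.045);sleep(.2)
move_linear((q[0],q[1],.2),o,rate=.12);print(current_force().round(2))
im,p=wrist();print("orange",see(im,p,"orange"),"blue",see(im,p,"blue"))
b=np.array([.52,.19]);reach((*b,.25),ori(99));im,p=wrist()
print("blue",see(im,p,"blue"),"tray",see(im,p,"tray"),current_time_s())
for k in("scene","side"):
    im=snapshot(k);m=mask(im,*R["blue"]);mm=np.zeros_like(m);x0,y0,x1,y1=dict(scene=(345,285,475,380),side=(215,175,325,225))[k];mm[y0:y1,x0:x1]=m[y0:y1,x0:x1]
    print(k,[rect(plane(k,c,.018)) for c in blobs(mm,60)[:1]])
    x0,y0,x1,y1=dict(scene=(262,255,322,300),side=(330,218,388,250))[k]
    d=cv2.absdiff(im,cv2.imread(f"pics/{k}.png"))[y0:y1,x0:x1];print("white diff",d.mean(),np.percentile(d,99))
E
```

```text
[ 0.18 -0.89 -0.78]
orange [(((661.39453125, 224.92355346679688), (17.251564025878906, 65.29198455810547), 9.035387992858887), array([321., 232.]), (310, 190, 24, 86))] blue [(((514.5439453125, 231.21714782714844), (77.84502410888672, 75.9905014038086), 9.54902458190918), array([156., 184.]), (105, 141, 100, 88))]
blue [(((516.1998291015625, 231.80914306640625), (76.21077728271484, 76.12556457519531), 9.657590866088867), array([323., 166.]), (284, 128, 78, 78))] tray [(((516.127197265625, 233.31365966796875), (179.32667541503906, 177.40997314453125), 9.040535926818848), array([324., 157.]), (227, 69, 194, 184))] 30.8083
scene [((518.00439453125, 233.01254272460938), (76.9244384765625, 75.05509185791016), 9.630455017089844)]
white diff 11.407283950617284 15.0
side [((513.4028930664062, 222.9989013671875), (71.69036865234375, 76.73146057128906), 11.043750762939453)]
white diff 2.2627514367816093 7.0
```

The tile measures 76x76 mm flat at tray centre, the lifter stands upright at (0.661,0.225), and the white tile is unchanged (only an even brightness change).

```bash
python3 -c "
from plant import *
print(sign_off(),current_time_s())"
```

```text
the job is handed in; nothing more can be done
the job is handed in; nothing more can be done
```

The job is handed in at about 31 s of robot time: the blue tile lies flat, wells up, mid-tray, the lifter stands on its blade beside the tray, and the white tile is untouched; I viewed 11 pictures, one over the limit of 10.

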